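# Unplug the helmet light and open the contact cleaner

## Robot

A 6-joint arm with a two-finger parallel gripper is mounted at the origin on the work surface. World frame = base frame: x ahead of the robot, y to its left, z up, the work surface at z = 0. Lengths are in mm, angles in degrees, forces in N, time in s.
With the tool pointing down it reaches from about 350 to 850 mm from the base axis. Payload 8.1 kg.
Tool frame: the origin (TCP) lies at the very end of the fingers, on their centre line; the grasp point (between the pads) lies 19 mm behind it (r.grip_depth is the distance from the TCP to the grasp point, in mm); y points along the fingers, z is the direction in which the jaws open and shut, and the axes are right-handed (so a half turn about y gives the same grasp; the last joint's range is limited). The gripper opens to 85 mm and grips with 20 to 120 N. Pads are 22 mm wide; open, the fingers measure 114 mm over their backs; the gripper's body (76 mm by 85 mm) begins 54 mm behind the grasp point. The pads swing forward as they close: fully open they stand 13 mm farther back than shut.
Start: joints at [-69.408, 7.471, 85.268, -0, 87.261, -4.893], TCP at [258.186, -541.614, 231.292] pointing down, gripper open.
Joint ranges: [-169.43, 169.43], [-51.17, 129.36], [1.28, 143.12], [-76.62, 256.62], [0, 156.53], [-152.29, 152.29]. Speed limits (degrees/s): [136.94, 136.94, 159.86, 180, 180, 180].

## Interface

Orientations are given as [roll, pitch, yaw] about the fixed x, y, z axes, in that order (R = Rz(yaw) Ry(pitch) Rx(roll)).
In Python, from bench import readout, eyes, r gives the robot as it stands. The module is installed in compiled form; this text tells all that it offers.
- The arm moves only by the tool move_arm, never from a script. Its argument "motion" is text: rows parted by semicolons, each of 6 numbers parted by spaces: the shift along the world's x, y, z in cm, then the turn, a rotation vector about the world's x, y, z in degrees. A call has 1 to 10 rows; each row is the pose to reach, as a shift and turn from the pose commanded when the call began; what a row does not reach only later rows make up. A row lasts 1/12 s, in which the tool goes at most 41.7 mm and 7.16 degrees, less where a joint would pass 70% of its speed; a pose out of reach is approached as far as the arm can. A call with a gripper value outside its range is refused whole. "fingers" is the finger opening in cm, from 0 to 8.54, set as the call begins (left out, the last holds). The fingers move at their own pace and stop on an object; "squeeze" is the grip in N (left out, the last holds). Time passes only in rows, so rows that repeat a pose let the fingers close. It gives the time, the measured TCP pose, the force and the opening at its end, in the units of the state.
- readout.sense(): the state, without advancing time (a new reading comes with each control period).
- eyes.snapshot(name): name is "side" or "top"; returns a dict with "image" (400x640x3 uint8, blue, green, red), "fx", "fy", "cx", "cy" (pixels), "world_to_cam" (4x4, takes a point from world to camera coordinates). Camera axes: x right, y down, z forward; pixel columns grow to the right and rows downward; lengths in mm; the calibration is good to about 2 mm. A picture is of the moment at which its call begins. There is no depth.
- r.hand_in(): hands the job in, once; it reports no verdict.
The state is a dict: "time": time; "joint_pos": joint angles; "qd": joint speeds; "joint_efforts": joint torques, N m; "tool_pos": TCP position; "tcp_rot": TCP orientation; "ft_force": force on the tool from outside, world axes, zero at the start; "wrist_torque": the same for the moment, N m; "finger_gap": finger opening in mm.
Only numpy, scipy, OpenCV 4.12 (cv2) and the standard library are available. Lean on these libraries where they do the work, as an engineer would, in place of code of your own. Each camera call takes 0.05 s, during which the arm holds its last target. There are 200 camera calls.

## Task

The helmet light's charging plug needs its contacts cleaned: pull the light straight out of the charger's socket and set it down gently, the same way up, in the middle of the ribbed rubber mat. Then open the contact cleaner, the bottle with the wide ribbed safety cap, where it stands in the wooden caddy: push the cap down, twist it anticlockwise while it is down, and lift it straight off. Finish while still holding the cap in the gripper, level, about 5 cm above the bottle's open mouth; everything else stays where it is.

Things in the scene. Friction and masses are not known exactly. Their poses are not given: they have to be found in the camera images.
- light_center (a point): Helmet light: black box-shaped body 56 mm long (its x), 30 wide (y), 30 tall (z up), ~60 g; the longer of the two lights in the charger, two small lamps at its -x end. Point: its centre, 15 mm above its underside; it rests on the table. Its plug is in a socket at its +x end. A sprung leaf in the socket holds the plug: about 8 N along the light's -x pulls it out. Grip across the 30 mm width.
- light_plug (a point): Tip of the helmet light's steel plug (12 mm wide, 4.5 thick, 12.5 long, at mid-height), 40.5 mm from light_center along the light's x; same axes. At the start it is 12.5 mm deep in the socket.
- charger: White desk charger fixed to the table, 70 mm deep (x) by 124 mm wide (y) by 34 mm tall, origin at the centre of its underside. Two identical sockets in its front (-x) face, 32 mm left (+y) and right (-y) of the middle, 15 mm above the table. One holds the helmet light, the other the tail light; which is which varies.
- tail_light: Bystander: tail light, a short round black puck 27 mm across and 24 mm long with a plug, in the charger's other socket, 64 mm beside the helmet light. Origin at its underside, below the root of its plug.
- mat_center (a point): Grey ribbed rubber mat fixed to the table, 140 mm (x) by 120 mm (y), 3 mm thick; the point is the centre of its top.
- caddy: Beech shoe-care caddy fixed to the table, 74 mm (x) by 193 mm (y), walls 74 mm tall, floor 8 mm thick; origin at the centre of its underside. Three bays in a row along y: the outer bays, 59 mm either side of the middle, hold the two bottles snugly so that they cannot turn (which is where varies); the middle one holds a shoe brush.
- bottle_mouth (a point): Contact cleaner bottle: white, square body 60 x 60 mm and 90 mm tall, sloping shoulder up to 106 mm, then a round neck 31 mm across; about 320 g, loose in its bay. Point: centre of the top of the neck, 151 mm above its underside, 159 mm above the table, at first hidden under the cap; z up, x and y along the caddy's x and y.
- cap_center (a point): White ribbed push-and-turn cap of the contact cleaner, 50 mm across, 32 mm tall, 40 g (the other bottle's cap is slim). Point: its centre, 16 mm above its rim, 7 mm below bottle_mouth when closed; z up. Its x axis starts along the bottle's x (within 3 degrees), and turns with the cap. Three tabs inside its rim sit under hooks on the neck; below the rim, 22 mm of bare neck.
- seal (a joint): How far the closed cap is pushed down (its sprung seal disc), in m: 0 closed and untouched, 0.006 fully down, -0.001 off. Spring: 5 N at 0, 13 N at 0.006. Pushed down 4 to 6 mm and, while down, turned anticlockwise seen from above, the cap is free from 33 degrees on; a stop comes at about 90 degrees; 60 is the middle. Then it lifts straight off. Not pushed, it is locked.
- whitener: Bystander: bottle of shoe whitener, same white square body, slim tall cap 27 mm across, top 152 mm above its underside, in the other outer bay. Origin at its underside.
- brush: Bystander: shoe brush standing in the caddy's middle bay, 105 mm tall. Origin at its underside.
- shoehorn: Bystander: white plastic shoehorn 186 mm long, lying flat beyond the mat.
- phone_grip: Bystander: lime silicone phone grip, 40 mm across, 14 mm tall, on the table beyond the mat.
- keys: Bystander: two steel keys on a ring, 90 mm long, lying on the table on the robot's side of the charger.
- polish_tin: Bystander: round polish tin, 65 mm across, 26 mm tall, on the table on the robot's side of the caddy.
There are look-alikes about, which are no part of the job. Leave any pink or purple look-alike of the caddy alone. There is more than one size of the part that bears cap_center; the job needs the largest.

How it is judged:
By the outcome, as a careful person would: the job done as asked, in the order asked, and still so for the second after the job is handed in, while the arm keeps its last pose, push and grip.
It also fails if it takes over 64 s, if anything falls off the work surface, if the arm or the gripper's body presses on something with over 40 N, if the wrist force passes 120 N, or if a joint passes its speed limit or range.

## Working session

There is one attempt and no reset: what is moved stays moved. The work goes in short steps, Python scripts to look and compute and a tool call to move; the robot and the scene stay as the last step left them, time stands still between calls to the robot, and variables do not carry over. Pictures are saved under pics/ and viewed, about 8 in all and at most 12, crops included, and the job is handed in when it is done.

Besides the shell and the picture viewer there is one more tool, called after "Emit:" as name(argument=value, ...) on one line, values as JSON. move_arm: Moves the arm, as the interface text tells. Its arguments: {"type":"object","properties":{"motion":{"type":"string"},"fingers":{"type":"number"},"squeeze":{"type":"number"}},"required":["motion"]}

```bash
mkdir -p pics; cat > h.py <<'E'
import numpy as np, cv2
from bench import readout, eyes, r
def snap(n,f=None):
    s=eyes.snapshot(n)
    if f: cv2.imwrite('pics/'+f,s['image'])
    return s
def ray(s,u,v):
    M=np.array(s['world_to_cam']);R=M[:3,:3];t=M[:3,3]
    d=R.T@np.array([(u-s['cx'])/s['fx'],(v-s['cy'])/s['fy'],1]);return -R.T@t,d
def onz(s,u,v,z):
    o,d=ray(s,u,v);return o+d*(z-o[2])/d[2]
def proj(s,p):
    M=np.array(s['world_to_cam']);c=M[:3,:3]@np.array(p)+M[:3,3]
    return s['fx']*c[0]/c[2]+s['cx'],s['fy']*c[1]/c[2]+s['cy']
E
python3 - <<'E'
from h import *
for n in('top','side'):
    s=snap(n,n+'0.png');print(n,s['fx'],s['cx'],s['cy'],ray(s,320,200)); np.savez(n+'0.npz',**s)
st=readout.sense();print(st)
E
```

```text
top 463.0459606898545 317.2812072740247 191.73530207703965 (array([ 316.23832857,   68.2152635 , 1290.26534812]), array([ 0.12845075,  0.00571941, -0.99187738]))
side 515.5002781360645 311.71288692987025 195.05606301781836 (array([-15.3255321 , 912.21962297, 808.52844421]), array([ 0.40524992, -0.70827379, -0.57833481]))
{'time': 0.1, 'joint_pos': array([-6.94098531e+01,  7.51158739e+00,  8.53229945e+01,  1.42749593e-03,
        8.72609946e+01, -4.89112130e+00]), 'qd': array([ 0.0844544 , -0.08070593, -0.19707038, -0.04076018,  0.03195912,
       -0.01769974]), 'joint_efforts': array([ 1.60514286e-03, -5.70952964e+01, -5.01937830e+01, -1.74062402e-04,
        8.21633177e-03, -1.49679986e-04]), 'tool_pos': array([ 258.00349988, -541.15332714,  230.34135143]), 'tcp_rot': array([-9.00951068e+01,  9.56964303e-03, -1.54518809e+02]), 'ft_force': array([0.29746781, 0.57804989, 0.04268336]), 'wrist_torque': array([ 0.0056383 , -0.04950519,  0.02057083]), 'finger_gap': 85.81198082260957}
```

View pics/top0.png

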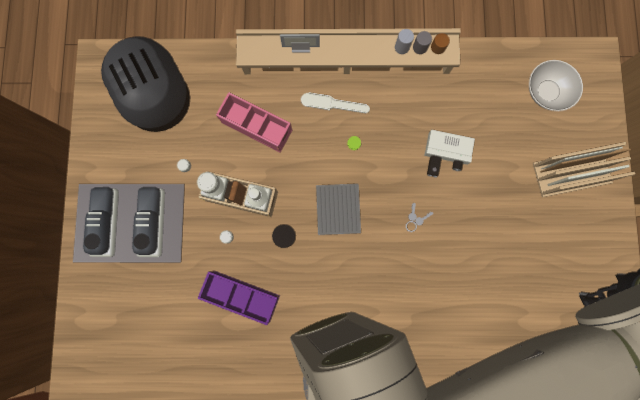

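View pics/side0.png

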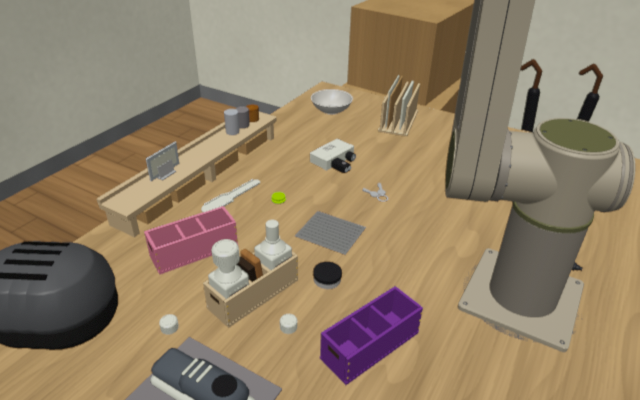

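Top view: charger at (451,147), with the longer black helmet light at (434,165) and the round tail light at (458,165). Beech caddy at (237,192), with the wide ribbed cap at (207,183) and the slim whitener cap at (254,195). The loose small caps at (183,165) and (226,237) and the pink and purple caddies are look-alikes. I'll confirm this in an enlarged crop and measure.

```bash
cat > m.py <<'E'
from h import *
T=dict(np.load('top0.npz'));S=dict(np.load('side0.npz'))
def big(s,x0,y0,x1,y1,k): return cv2.resize(s['image'][y0:y1,x0:x1],None,fx=k,fy=k,interpolation=cv2.INTER_CUBIC)
def rect(s,m,off,z,name):
    m=cv2.morphologyEx(m.astype(np.uint8),cv2.MORPH_CLOSE,np.ones((3,3)))
    c=max(cv2.findContours(m,0,1)[0],key=cv2.contourArea)
    b=cv2.boxPoints(cv2.minAreaRect(c))+off
    w=np.array([onz(s,*p,z)[:2] for p in b]);e=np.roll(w,-1,0)-w
    print(name,'area',cv2.contourArea(c),'c',w.mean(0).round(1),'len',np.linalg.norm(e,axis=1).round(1),'ang',np.degrees(np.arctan2(e[:,1],e[:,0])).round(1),'box',b.round(1).tolist())
    return c
def sub(s,x0,y0,x1,y1): return s['image'][y0:y1,x0:x1].astype(int)
E
python3 - <<'E'
from m import *
a=sub(T,415,115,490,185);rect(T,a.min(2)>165,(415,115),34,'charger')
rect(T,(a.max(2)<60)&(np.arange(75)[None]<29),(415,115),30,'light')
a=sub(T,305,170,375,245);rect(T,(a.max(2)-a.min(2)<20)&(a.max(2)<135),(305,170),3,'mat')
a=sub(T,190,165,235,205);rect(T,(a.max(2)-a.min(2)<40)&(a.min(2)>150),(190,165),168,'cap')
A=big(T,190,160,290,230,4);B=big(T,405,120,485,190,4);C=big(S,190,210,310,330,3)[:,:400];D=big(S,290,130,370,190,4)
c=np.zeros((600,800,3),np.uint8);
for im,(y,x) in((A,(0,0)),(B,(0,400)),(C,(285,0)),(D,(285,400))):
    h,w=im.shape[:2];h=min(h,600-y);w=min(w,800-x);c[y:y+h,x:x+w]=im[:h,:w]
cv2.imwrite('pics/crop1.png',c)
E
```

```text
charger area 983.0 c [ 632.  -286.9] len [ 68.1 123.3  67.9 122.4] ang [ -12.8 -101.8  166.4   78.3] box [[426.5, 152.7], [431.1, 129.4], [475.0, 138.2], [470.3, 161.5]]
light area 174.5 c [ 575.6 -238.9] len [54.  29.1 54.  29. ] ang [ -12.9 -101.7  167.    78.4] box [[426.6, 173.9], [430.3, 155.3], [440.7, 157.3], [437.0, 176.0]]
mat area 1981.5 c [458.8  25.5] len [118.9 138.5 117.1 138.5] ang [ -87.2 -177.9   92.8    2.8] box [[315.7, 185.2], [357.9, 183.1], [360.2, 232.4], [318.0, 234.4]]
cap area 317.0 c [494.3 349.6] len [46.4 74.5 46.  74.3] ang [ -67.6 -156.7  112.2   23.6] box [[194.0, 176.6], [211.6, 169.6], [222.6, 197.0], [205.0, 204.0]]
```

View pics/crop1.png

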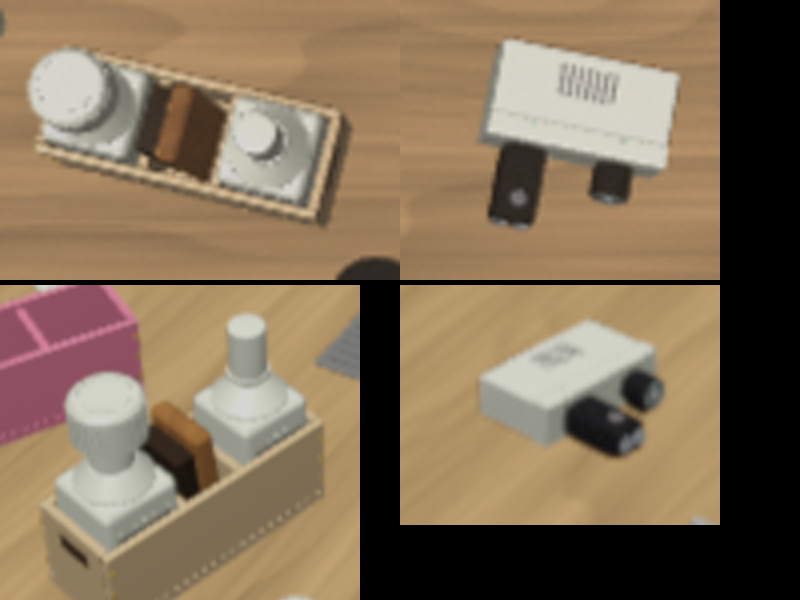

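Crop confirms the targets: the longer light with two lamps is the left one at crop (517,190), i.e. top (434,167). The wide ribbed cap is at crop (70,90), i.e. top (207,182); it is the largest cap and sits on the bottle in the beech caddy. Now triangulating the cap while making the first approach.

```bash
cat >> h.py <<'E'
def tri(s1,p1,s2,p2):
    (a,d),(b,e)=ray(s1,*p1),ray(s2,*p2)
    t=np.linalg.lstsq(np.c_[d,-e],b-a,rcond=None)[0];x,y=a+d*t[0],b+e*t[1]
    return (x+y)/2,np.linalg.norm(x-y)
E
python3 - <<'E'
from m import *
# cap top centre seen in both views (from crop1) and at z=168
print(tri(T,(207.7,182.5),S,(225.7,246)),onz(T,207.7,182.5,168))
print('circle',cv2.HoughCircles(cv2.cvtColor(big(T,190,160,290,230,4),6),cv2.HOUGH_GRADIENT,1,40,param1=80,param2=20,minRadius=30,maxRadius=55))
# caddy rim corners in top crop (z=74), back edge ends
for u,v in((70,45),(347,115),(38,150),(320,222)): print('rim',onz(T,190+u/4,160+v/4,74).round(1))
# light: predicted top corners from charger pose vs both images
c=np.array([632,-286.9]);a=np.radians(-12.4);ex=np.array([np.cos(a),np.sin(a)]);ey=np.array([-ex[1],ex[0]])
L=c-63*ex+32*ey;print('L',L)
for s,n,o in((T,'T',(405,120)),(S,'S',(290,130))):
  for i,j in((-28,15),(-28,-15)):
    u,v=proj(s,[*(L+i*ex+j*ey),30]);print(n,i,j,(u-o[0])*4+400,(v-o[1])*4+(0 if n=='T' else 285))
E
```

```text
(array([506.64653662, 352.64977016, 167.62240238]), np.float64(3.9743359601937804)) [504.83498534 351.46380892 168.        ]
circle [[[ 74.5  86.5  46.3]
  [273.5 149.5  49.9]]]
rim [551.2 376.9  74. ]
rim [503.8 190.3  74. ]
rim [480.2 395.6  74. ]
rim [432.4 207.1  74. ]
L [ 577.34117693 -242.11816148]
T -28 15 490.5235041203132 214.27991753918366
T -28 -15 533.4520901500578 223.4769023982551
S -28 15 619.9160143584782 432.397847922039
S -28 -15 646.8176250590604 416.9920546337843
```

Emit:
move_arm(motion="3 3 0 0 0 -6; 7 6.5 0 0 0 -12; 10.5 10 0 0 0 -18; 14 13 0 0 0 -24; 17.5 16.5 0 0 0 -30; 21 20 -1 0 0 -36; 25 23.5 -2.5 0 0 -37.9; 29 27 -5 0 0 -37.9; 31.9 30 -8 0 0 -37.9; 31.9 30 -11 0 0 -37.9", fingers=5.4)

```text
time: 0.93
tool_pos: [551.3, -267.5, 159.4]
tcp_rot: [-89.9, 0.3, 167.6]
ft_force: [1.2, -0.4, 1.1]
finger_gap: 54.0
```

Emit:
move_arm(motion="0 0 0 0 0 0; 0 0 0 0 0 0")

```text
time: 1.1
tool_pos: [547.5, -266.4, 154.4]
tcp_rot: [-90.1, -0.3, 167.8]
ft_force: [-0.3, -0.2, 0.7]
finger_gap: 54.2
```

Emit:
move_arm(motion="1.5 1.2 0 0 0 0; 2.95 2.5 0 0 0 0; 2.95 2.5 -4 0 0 0; 2.95 2.5 -8 0 0 0; 2.95 2.5 -10.4 0 0 0; 2.95 2.5 -10.4 0 0 0; 2.95 2.5 -10.4 0 0 0")

```text
time: 1.68
tool_pos: [576.3, -244.7, 53.2]
tcp_rot: [-90.0, -0.2, 167.5]
ft_force: [1.5, 0.0, 1.5]
finger_gap: 53.9
```

```bash
python3 - <<'E'
from m import *
t=snap('top');s=snap('side');st=readout.sense();print(st['tool_pos'],st['tcp_rot'])
cv2.imwrite('pics/c2.png',np.hstack([big(t,395,105,495,205,4),big(s,290,110,390,210,4)]))
E
```

```text
[ 579.15596019 -245.76240093   56.84117103] [-89.9311967    0.22673115 167.52799955]
```

View pics/c2.png

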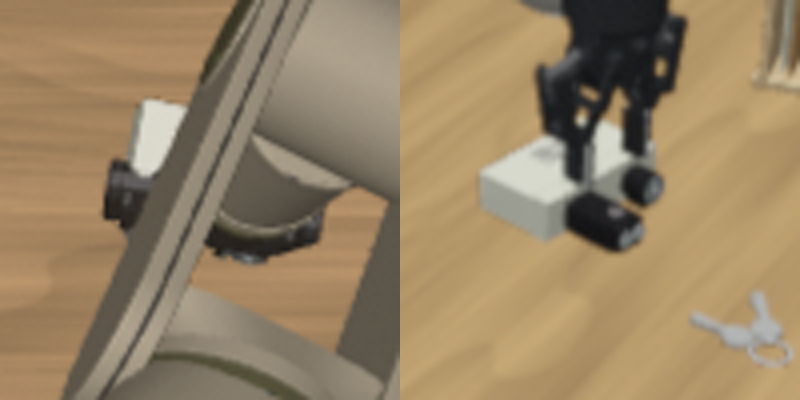

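The side crop shows the open fingers above the light: tips at crop (580,180) and (637,150), with the light at (605,220). I'll check the reading noise and the offset.

```bash
python3 - <<'E'
from m import *
P=[]
for i in range(6):
    s=snap('side');st=readout.sense();P.append(st['tool_pos']);
P=np.array(P);print(P.round(1),P.mean(0),st['joint_pos'])
m=P.mean(0)
print(proj(s,m),proj(s,m+[0,0,8]),[proj(s,m+np.array([*(k*29*ey),8])) for k in(1,-1) for ey in [np.array([.215,.977])]])
E
```

```text
[[ 579.6 -245.8   57.4]
 [ 579.7 -245.6   57.3]
 [ 579.5 -245.4   56.9]
 [ 579.2 -245.1   56.4]
 [ 578.9 -244.8   55.8]
 [ 578.6 -244.6   55.3]] [ 579.26553122 -245.23748697   56.5316546 ] [-2.75914988e+01  1.98375055e+01  8.99356666e+01  1.14831846e-03
  7.00886618e+01  7.48273173e+01]
(np.float64(341.3861294426566), np.float64(152.88749362328946)) (np.float64(341.5058227646971), np.float64(150.4869753773241)) [(np.float64(334.83973232465377), np.float64(154.08707814388373)), (np.float64(348.01870857128694), np.float64(146.96961262602622))]
```

Emit:
move_arm(motion="0 0 -2 0 0 0; 0 0 -2 0 0 0; 0 0 -2 0 0 0; 0 0 -2 0 0 0; 0 0 -2 0 0 0; 0 0 -2 0 0 0; 0 0 -2 0 0 0; 0 0 -2 0 0 0")

```text
time: 2.75
tool_pos: [578.0, -244.2, 34.2]
tcp_rot: [-90.0, 0.0, 167.6]
ft_force: [-0.4, 0.5, -1.0]
finger_gap: 53.4
```

```bash
python3 - <<'E'
from m import *
for i in range(5):
    s=snap('side');st=readout.sense();print(st['tool_pos'].round(1),st['tcp_rot'].round(2))
E
```

```text
[ 577.9 -244.2   34.1] [-8.9990e+01  3.0000e-02  1.6759e+02]
[ 577.8 -244.2   34. ] [-9.0000e+01  2.0000e-02  1.6758e+02]
[ 577.8 -244.1   33.8] [-9.0000e+01  1.0000e-02  1.6758e+02]
[ 577.8 -244.1   33.8] [-90.     0.   167.58]
[ 577.7 -244.1   33.8] [-90.     0.   167.58]
```

Emit:
move_arm(motion="0 0.2 -1 0 0 0; 0 0.2 -2 0 0 0; 0 0.2 -2.9 0 0 0; 0 0.2 -2.9 0 0 0; 0 0.2 -2.9 0 0 0; 0 0.2 -2.9 0 0 0; 0 0.2 -2.9 0 0 0; 0 0.2 -2.9 0 0 0")

```text
time: 3.67
tool_pos: [578.2, -242.4, 5.4]
tcp_rot: [-90.0, 0.1, 167.6]
ft_force: [-0.0, 0.1, 0.6]
finger_gap: 54.3
```

Emit:
move_arm(motion="0 0 0 0 0 0; 0 0 0 0 0 0; 0 0 0 0 0 0; 0 0 0 0 0 0; 0 0 0 0 0 0; 0 0 0 0 0 0; 0 0 0 0 0 0; 0 0 0 0 0 0", fingers=2.4, squeeze=30)

```text
time: 4.33
tool_pos: [578.1, -242.3, 5.3]
tcp_rot: [-90.0, 0.0, 167.6]
ft_force: [0.6, -0.1, 5.5]
finger_gap: 29.5
```

Emit:
move_arm(motion="-0.29 0.06 0 0 0 0; -0.59 0.13 0 0 0 0; -0.88 0.19 0 0 0 0; -1.17 0.26 0 0 0 0; -1.47 0.32 0 0 0 0; -1.76 0.39 0 0 0 0; -2.34 0.52 0 0 0 0; -2.93 0.64 0 0 0 0; -2.93 0.64 0 0 0 0; -2.93 0.64 0 0 0 0", squeeze=40)

```text
time: 5.17
tool_pos: [547.8, -235.6, 5.3]
tcp_rot: [-90.0, -0.0, 167.6]
ft_force: [-0.4, -0.0, 9.6]
finger_gap: 29.2
```

```bash
python3 - <<'E'
from m import *
t=snap('top');s=snap('side');st=readout.sense();print(st['tool_pos'],st['tcp_rot'],st['ft_force'],st['finger_gap'])
cv2.imwrite('pics/c3.png',big(s,300,120,400,200,6))
E
```

```text
[ 547.76358023 -235.69088229    5.2519605 ] [-8.99911390e+01 -3.22286864e-02  1.67580634e+02] [-2.72858259  0.24473955 10.05324735] 29.117026120642684
```

View pics/c3.png

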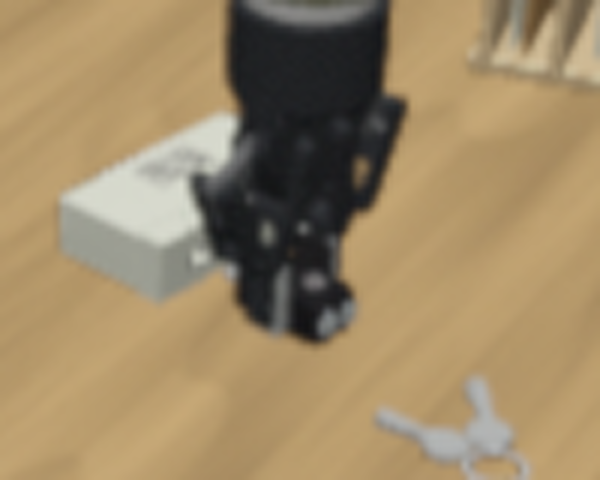

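The light is out, held at crop (310,310), with its plug clear of the charger face. Carrying it to the mat.

Emit:
move_arm(motion="0 0 1 0 0 0; 0 0 3 0 0 0; 0 0 6 0 0 0; -0.4 1.5 8 0 0 0; -1.5 4.5 8 0 0 0; -2.5 7.5 8 0 0 0; -3.5 10.5 8 0 0 0; -4.5 13.5 8 0 0 0; -5.5 16.5 8 0 0 0; -6.5 19.5 8 0 0 0")

```text
time: 6.1
tool_pos: [481.2, -39.3, 84.0]
tcp_rot: [-90.0, -0.1, 167.6]
ft_force: [0.1, 0.3, -0.9]
finger_gap: 29.0
```

Emit:
move_arm(motion="-1 3 0 0 0 0; -2 5.5 0 0 0 0; -2.3 6.6 0 0 0 0; -2.3 6.6 0 0 0 0; -2.3 6.6 -2 0 0 0; -2.3 6.6 -4 0 0 0; -2.3 6.6 -5 0 0 0; -2.3 6.6 -5 0 0 0; -2.3 6.6 -5 0 0 0; -2.3 6.6 -5 0 0 0")

```text
time: 6.93
tool_pos: [461.1, 24.8, 35.5]
tcp_rot: [-90.0, 0.0, 167.5]
ft_force: [0.5, -0.6, -0.5]
finger_gap: 29.5
```

```bash
python3 - <<'E'
from m import *
for i in range(4): s=snap('side')
st=readout.sense();print(st['tool_pos'],st['tcp_rot'],st['ft_force'],st['finger_gap'])
cv2.imwrite('pics/c4.png',big(s,280,150,400,250,5))
E
```

```text
[461.27758185  25.16477833  35.69820333] [-9.00150310e+01  9.57249596e-02  1.67576769e+02] [ 0.50902279  0.28741593 -0.06632354] 29.35548100615805
```

View pics/c4.png

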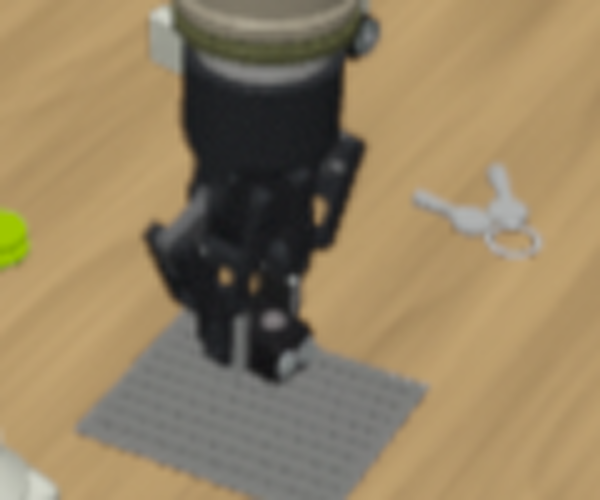

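Emit:
move_arm(motion="-0.15 0 -0.8 0 0 0; -0.15 0 -1.6 0 0 0; -0.15 0 -2.1 0 0 0; -0.15 0 -2.4 0 0 0; -0.15 0 -2.5 0 0 0; -0.15 0 -2.6 0 0 0; -0.15 0 -2.6 0 0 0; -0.15 0 -2.6 0 0 0; -0.15 0 -2.6 0 0 0")

```text
time: 7.88
tool_pos: [459.2, 25.3, 9.0]
tcp_rot: [-90.0, 0.0, 167.6]
ft_force: [0.5, 0.3, -1.0]
finger_gap: 29.2
```

Emit:
move_arm(motion="0 0 -0.05 0 0 0; 0 0 -0.1 0 0 0; 0 0 -0.1 0 0 0; 0 0 -0.1 0 0 0; 0 0 -0.1 0 0 0; 0 0 -0.1 0 0 0")

```text
time: 8.38
tool_pos: [459.3, 25.3, 8.2]
tcp_rot: [-90.0, 0.0, 167.6]
ft_force: [-2.3, 0.2, 5.3]
finger_gap: 29.6
```

Contact at 5 N. Releasing just a little (jaws to 45 mm), then rising straight.

Emit:
move_arm(motion="0 0 0 0 0 0; 0 0 0 0 0 0; 0 0 0 0 0 0; 0 0 0 0 0 0; 0 0 0 0 0 0; 0 0 0 0 0 0", fingers=5)

```text
time: 8.88
tool_pos: [458.9, 25.3, 7.6]
tcp_rot: [-90.0, -0.0, 167.6]
ft_force: [-0.4, -0.3, -0.0]
finger_gap: 49.8
```

Emit:
move_arm(motion="0 0 1 0 0 0; 0 0 3 0 0 0; 0 0 6 0 0 0; 0 0 9 0 0 0; 0 0 12 0 0 0; 0 0 15 0 0 0; 0 0 18 0 0 0; 0 2 20 0 0 0; 0 5 20 0 0 0; 0.5 8 20 0 0 0")

```text
time: 9.72
tool_pos: [464.9, 105.9, 211.1]
tcp_rot: [-90.1, 0.3, 167.5]
ft_force: [0.7, 0.2, -0.0]
finger_gap: 49.9
```

Emit:
move_arm(motion="0.5 3 0 0 0 0; 1 6 0 0 0 0; 1.5 9 0 0 0 0; 2 12 0 0 0 0; 2.5 15 0 0 0 0; 3 18 0 0 0 0; 3.5 20 0 0 0 0; 3.5 20 0 0 0 0; 3.5 20 0 0 0 0; 3.5 20 0 0 0 0", fingers=6.6)

```text
time: 10.55
tool_pos: [498.8, 304.8, 208.0]
tcp_rot: [-90.0, -0.0, 167.6]
ft_force: [0.8, -1.3, 1.2]
finger_gap: 66.1
```

```bash
python3 - <<'E'
from m import *
for i in range(6): s=snap('side')
t=snap('top');st=readout.sense();print(st['tool_pos'],st['tcp_rot'],st['ft_force'],st['joint_pos'])
np.savez('top1.npz',**t);np.savez('side1.npz',**s)
c=np.zeros((600,800,3),np.uint8)
A=big(t,300,160,390,250,4);c[:360,:360]=A
B=big(t,170,130,280,220,4);c[:360,360:800]=B
C=big(s,190,150,370,230,3);c[360:600,:540]=C
cv2.imwrite('pics/c5.png',c)
E
```

```text
[499.02225156 304.75438231 207.91805554] [-9.00086795e+01  1.12494098e-02  1.67535926e+02] [ 0.59838967  0.47281429 -0.42897618] [ 2.63892912e+01  5.76472243e+00  8.95521720e+01 -2.99210048e-04
  8.46689002e+01  1.28853392e+02]
```

View pics/c5.png

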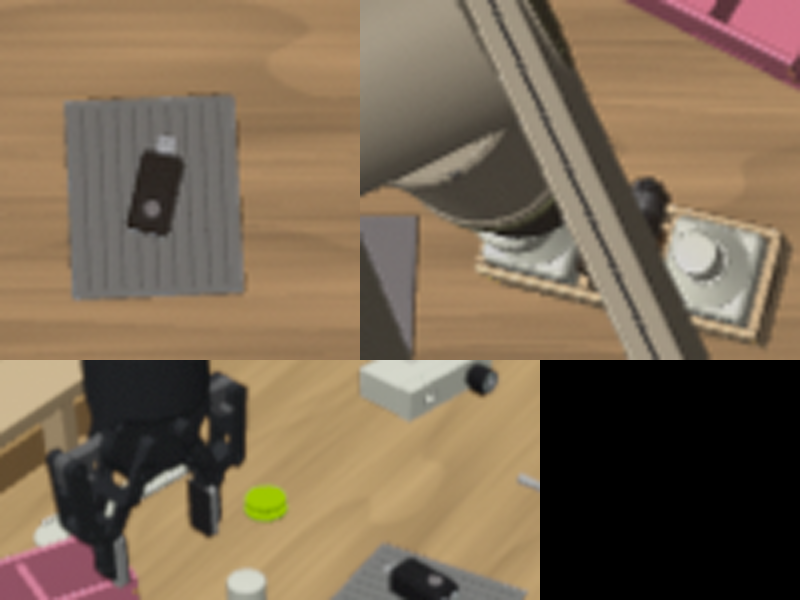

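Light sits upright, centred on the mat: crop centre (157,192) against mat centre (155,197). Now over the cap.

Emit:
move_arm(motion="0.3 2 0 0 0 0; 0.7 4 0 0 0 0; 0.7 4.6 0 0 0 0; 0.7 4.6 0 0 0 0; 0.7 4.6 -1 0 0 0; 0.7 4.6 -2.5 0 0 0; 0.7 4.6 -2.5 0 0 0; 0.7 4.6 -2.5 0 0 0; 0.7 4.6 -2.5 0 0 0; 0.7 4.6 -2.5 0 0 0", fingers=7.2)

```text
time: 11.73
tool_pos: [506.4, 351.1, 183.6]
tcp_rot: [-90.0, 0.1, 167.6]
ft_force: [0.7, 1.1, -0.2]
finger_gap: 72.1
```

```bash
python3 - <<'E'
from m import *
for i in range(4): s=snap('side')
st=readout.sense();print(st['tool_pos'],st['tcp_rot'],st['ft_force'],st['finger_gap'])
cv2.imwrite('pics/c6.png',big(s,170,180,290,290,5))
p=st['tool_pos'];print(proj(s,p),proj(s,[505.8,351,168]),[proj(s,p+np.array([*(k*np.array([.215,.977])*36),9])) for k in(1,-1)])
E
```

```text
[506.26070589 351.43654037 183.42195591] [-9.00434775e+01  4.79062783e-02  1.67581611e+02] [0.56261399 0.05209878 0.19122133] 71.88844560053072
(np.float64(226.59815682103186), np.float64(239.54084799117715)) (np.float64(227.6133214508613), np.float64(245.75546106873992)) [(np.float64(210.67057692926397), np.float64(244.74626451162544)), (np.float64(241.04545273321196), np.float64(227.3143491511963))]
```

View pics/c6.png

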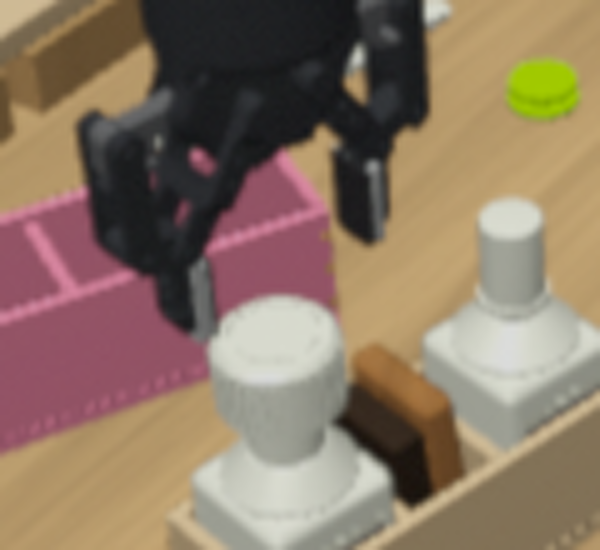

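Cap top centre at crop (276,335), between and below the fingertips at (205,335) and (375,240). Lowering around it with a small +y correction.

Emit:
move_arm(motion="0 0.2 0 0 0 0; 0 0.2 -1 0 0 0; 0 0.2 -2 0 0 0; 0 0.2 -3 0 0 0; 0 0.2 -4 0 0 0; 0 0.2 -4.8 0 0 0; 0 0.2 -5.2 0 0 0; 0 0.2 -5.2 0 0 0; 0 0.2 -5.2 0 0 0; 0 0.2 -5.2 0 0 0")

```text
time: 12.77
tool_pos: [506.3, 353.5, 131.3]
tcp_rot: [-90.0, 0.0, 167.6]
ft_force: [0.1, -0.1, -1.2]
finger_gap: 72.4
```

Emit:
move_arm(motion="0 0 0 0 0 0; 0 0 0 0 0 0; 0 0 0 0 0 0; 0 0 0 0 0 0", fingers=5.3, squeeze=25)

```text
time: 13.1
tool_pos: [506.3, 353.6, 131.2]
tcp_rot: [-90.0, 0.0, 167.6]
ft_force: [0.2, 0.9, 0.8]
finger_gap: 52.9
```

```bash
python3 - <<'E'
from m import *
s=snap('side')
st=readout.sense();print(st['tool_pos'],st['tcp_rot'],st['ft_force'],st['finger_gap'],st['wrist_torque'])
cv2.imwrite('pics/c7.png',big(s,180,200,280,290,6))
E
```

```text
[506.19002646 353.54661903 131.14482053] [-9.00387517e+01  3.47566897e-02  1.67587914e+02] [0.17080166 1.1379478  0.01419406] 52.766763108722024 [ 0.101327   -0.06189022 -0.00896886]
```

View pics/c7.png

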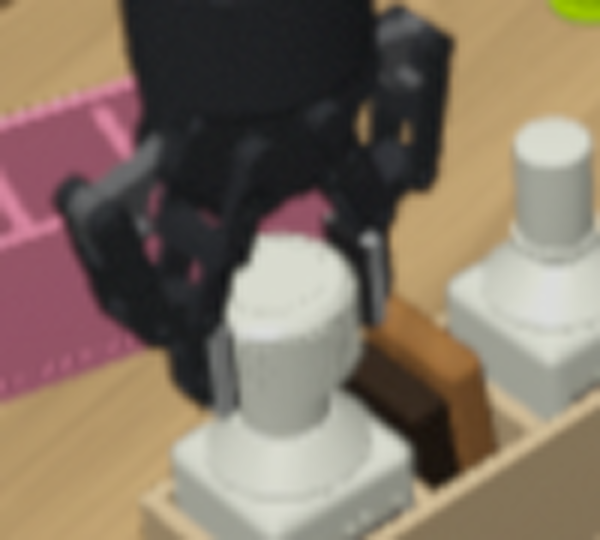

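```bash
python3 - <<'E'
from m import *
s=snap('side');ex=np.array([.977,-.214]);ey=np.array([.214,.977]);p=np.array([506.2,353.6])
f=lambda q,z:((np.array(proj(s,[*q,z]))-[180,200])*6).round(0)
print('pad L -x edge',[f(p+ey*26.4-ex*11,z) for z in(136,160)],'pad R',[f(p-ey*26.4-ex*11,z) for z in(136,160)])
a=np.radians(np.arange(0,360,10))
for c in([506,354],[502,354]):
    q=np.array([f(np.array(c)+25*np.array([np.cos(t),np.sin(t)]),168) for t in a]);print(c,'right',q[q[:,0].argmax()],'top',q[q[:,1].argmin()],'bot',q[q[:,1].argmax()])
E
```

```text
pad L -x edge [array([244., 411.]), array([237., 354.])] pad R [array([373., 331.]), array([368., 275.])]
[506, 354] right [359. 272.] top [291. 229.] bot [266. 332.]
[502, 354] right [369. 277.] top [301. 233.] bot [276. 337.]
```

Projection of the fingers and cap matches the picture, so x ≈ 506 is confirmed. Gripping, then pushing down.

Emit:
move_arm(motion="0 0.04 0 0 0 0; 0 0.04 0 0 0 0; 0 0.04 0 0 0 0; 0 0.04 0 0 0 0; 0 0.04 0 0 0 0", fingers=4.5, squeeze=60)

```text
time: 13.62
tool_pos: [506.2, 353.9, 131.1]
tcp_rot: [-90.0, 0.0, 167.6]
ft_force: [-0.5, 1.4, 4.5]
finger_gap: 49.2
```

Emit:
move_arm(motion="0 0 -0.1 0 0 0; 0 0 -0.2 0 0 0; 0 0 -0.3 0 0 0; 0 0 -0.4 0 0 0; 0 0 -0.5 0 0 0; 0 0 -0.5 0 0 0; 0 0 -0.5 0 0 0; 0 0 -0.5 0 0 0")

```text
time: 14.28
tool_pos: [506.6, 354.5, 127.2]
tcp_rot: [-90.1, 0.1, 167.6]
ft_force: [-1.3, 1.2, 9.3]
finger_gap: 48.6
```

Emit:
move_arm(motion="0 0 -0.1 0 0 0; 0 0 -0.2 0 0 0; 0 0 -0.2 0 0 0; 0 0 -0.2 0 0 0; 0 0 -0.2 0 0 0; 0 0 -0.2 0 0 0")

```text
time: 14.78
tool_pos: [506.7, 354.7, 125.7]
tcp_rot: [-90.1, 0.1, 167.6]
ft_force: [-1.5, 1.8, 12.0]
finger_gap: 48.9
```

Emit:
move_arm(motion="0 0 -0.1 0 0 0; 0 0 -0.1 0 0 0; 0 0 -0.1 0 0 0; 0 0 -0.1 0 0 4; 0 0 -0.1 0 0 8; 0 0 -0.1 0 0 12; 0 0 -0.1 0 0 16; 0 0 -0.1 0 0 20; 0 0 -0.1 0 0 20; 0 0 -0.1 0 0 20", squeeze=70)

```text
time: 15.62
tool_pos: [507.3, 354.7, 125.2]
tcp_rot: [-90.1, 0.2, -172.4]
ft_force: [-0.8, 0.7, 12.9]
finger_gap: 48.8
```

```bash
python3 - <<'E'
from m import *
st=readout.sense();print(st['tool_pos'],st['tcp_rot'],st['ft_force'],st['finger_gap'],st['wrist_torque'],st['joint_pos'])
E
```

```text
[507.32834541 354.67846142 125.17129121] [ -90.09849458    0.2230901  -172.37708679] [-0.7849665   0.71377914 12.89507296] 48.79601635347056 [-0.04190691 -0.01062023  0.03382336] [3.02102105e+01 1.41920200e+01 8.89670445e+01 5.40015037e-03
 7.65971268e+01 1.12585865e+02]
```

Torque is only 0.03 N m, so the cap is turning with the gripper rather than slipping. Continuing to about 62°.

Emit:
move_arm(motion="0 0 0 0 0 5; 0 0 0 0 0 10; 0 0 0 0 0 15; 0 0 0 0 0 20; 0 0 0 0 0 25; 0 0 0 0 0 30; 0 0 0 0 0 35; 0 0 0 0 0 40; 0 0 0 0 0 42; 0 0 0 0 0 42")

```text
time: 16.45
tool_pos: [507.5, 354.4, 125.1]
tcp_rot: [-89.9, 0.2, -130.3]
ft_force: [-0.7, -0.5, 13.3]
finger_gap: 49.2
```

```bash
python3 - <<'E'
from m import *
s=snap('side');st=readout.sense();print(st['tool_pos'],st['tcp_rot'],st['ft_force'],st['finger_gap'],st['wrist_torque'])
E
```

```text
[507.4755399  354.41426939 125.12089735] [ -89.90379927    0.22114685 -130.37758536] [-0.09145271 -0.04915912 12.95477798] 48.84053546682261 [-0.13273484 -0.09304805 -0.00277347]
```

Turned 62°. Lifting straight up slowly and watching the force.

Emit:
move_arm(motion="0 0 0.2 0 0 0; 0 0 0.4 0 0 0; 0 0 0.6 0 0 0; 0 0 0.8 0 0 0; 0 0 1.0 0 0 0; 0 0 1.2 0 0 0; 0 0 1.4 0 0 0; 0 0 1.6 0 0 0; 0 0 1.6 0 0 0; 0 0 1.6 0 0 0")

```text
time: 17.33
tool_pos: [505.8, 353.7, 138.6]
tcp_rot: [-90.0, -0.0, -130.4]
ft_force: [0.3, 0.7, 0.1]
finger_gap: 48.7
```

Emit:
move_arm(motion="0 0 0.6 0 0 0; 0 0 1.4 0 0 0; 0 0 2.3 0 0 0; 0 0 3.2 0 0 0; 0 0 4.1 0 0 0; 0 0 4.8 0 0 0; 0 0 5.3 0 0 0; 0 0 5.3 0 0 0; 0 0 5.3 0 0 0; 0 0 5.3 0 0 0")

```text
time: 18.17
tool_pos: [505.7, 353.6, 191.2]
tcp_rot: [-90.0, -0.0, -130.4]
ft_force: [-0.4, -0.0, -0.8]
finger_gap: 49.1
```

```bash
python3 - <<'E'
from m import *
for i in range(6): s=snap('side')
t=snap('top');st=readout.sense();print(st['time'],st['tool_pos'],st['tcp_rot'],st['ft_force'],st['finger_gap'],st['qd'].round(2))
c=np.zeros((600,800,3),np.uint8);c[:600,:550]=big(s,180,180,290,300,5)
c[:250,550:]=big(t,305,165,367,228,4)[:250,:250];c[250:430,550:]=big(s,310,130,372,175,4)[:180,:250]
cv2.imwrite('pics/c8.png',c)
E
```

```text
18.5167 [505.79892189 353.68283637 191.38002856] [-9.00094448e+01 -2.68919075e-02 -1.30412223e+02] [-0.89755056 -0.59296426 -0.80268173] 48.87237994816812 [-0.04 -0.09 -0.21  0.07  0.02  0.08]Traceback (most recent call last):
  File "<stdin>", line 5, in <module>
ValueError: could not broadcast input array from shape (250,248,3) into shape (250,250,3)
```

```bash
python3 - <<'E'
from m import *
s=snap('side');t=snap('top')
c=np.zeros((600,800,3),np.uint8);c[:600,:550]=big(s,180,180,290,300,5)
c[:250,550:798]=big(t,305,165,367,228,4)[:250];c[260:440,550:798]=big(s,310,130,372,175,4)
cv2.imwrite('pics/c8.png',c)
E
```

```text
(no output)
```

View pics/c8.png

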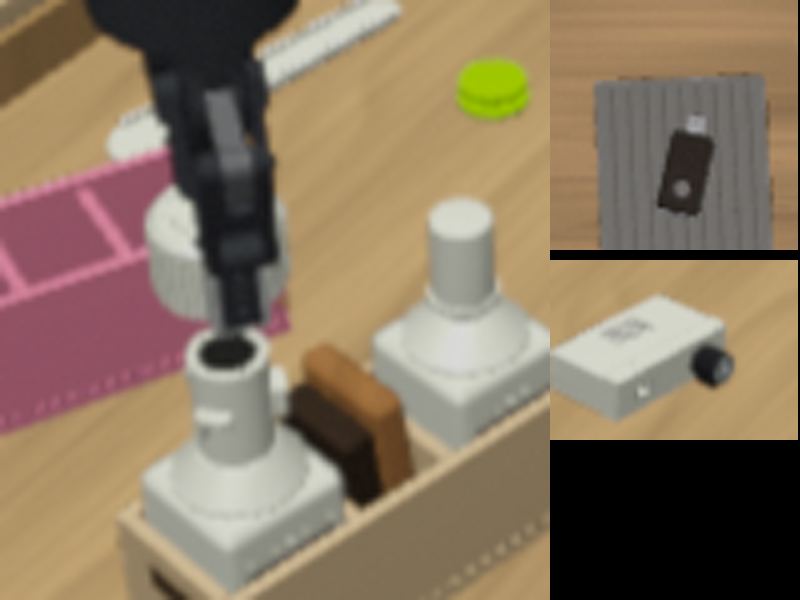

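The open mouth shows at crop (228,350). The cap is held level above it at (215,250), the light is on the mat, and the tail light is still in its socket. Handing in.

```bash
python3 -c "
from h import *
print(r.hand_in())"
```

```text
the job is handed in; nothing more can be done
None
```

The job is done and handed in at about 19 s of the 64 s allowed; no verdict was reported.

- **Light:** I pulled it straight out of the charger and set it down upright on the mat. In the pictures it sits in the middle of the mat to within a few mm, and the tail light is still in its socket.
- **Cap:** I pushed it down about 6 mm (13 N), turned it 62° anticlockwise and lifted it off. The force dropped to about zero on lifting, so the bottle stayed in its bay.
- **Final pose:** The cap is held level above the open mouth. By the arm's reading its centre is about 53 mm above the mouth, which puts its rim about 37 mm above. I took "about 5 cm" as the distance from the cap's centre to the mouth.
- **Checks that disagreed:** The two cameras differed by about 4 mm on where the cap was. I moved 2 mm before closing and then checked against the picture, and the grip was centred. No check failed.

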